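# Start the induction hob under the wide pan

## Robot

A 6-joint arm with a two-finger parallel gripper is mounted at the origin on the work surface. World frame = base frame: x ahead of the robot, y to its left, z up, the work surface at z = 0. Lengths are in m, angles in rad, forces in N, time in s.
With the tool pointing down it reaches from about 0.3 to 0.85 m from the base axis. Payload 4.2 kg.
Tool frame: the origin (TCP) lies at the very end of the fingers, on their centre line; the grasp point (between the pads) lies 19 mm behind it (env.grip_depth is the distance from the TCP to the grasp point, in m); z points along the fingers, y is the line along which they close (so a half turn about z gives the same grasp; the last joint's range is limited). The gripper opens to 91 mm and grips with 3 to 60 N. Pads are 32 mm wide; open, the fingers measure 118 mm over their backs; the gripper's body (76 mm by 178 mm) begins 60 mm behind the grasp point.
Start: joints at [1.162, 0.32, 1.565, -0, 1.257, -0.02], TCP at [0.218, 0.532, 0.189] pointing down, gripper open.
Joint ranges: [-3.11, 3.11], [-0.84, 2.01], [0.21, 2.61], [-1.34, 4.49], [0.05, 2.63], [-2.56, 2.56]. Speed limits (rad/s): [2.57, 2.57, 3.14, 3.14, 3.14, 3.14].

## Interface

Orientations are given as a rotation vector (axis times angle).
In Python, from cell import env gives the robot as it stands.
- The arm moves only by the tool apply_moves, never from a script. Its argument "moves" is a list of rows, each a list of 4 numbers: the shift along the tool's x, y, z in m, then the turn about the tool's z in units of 6 degrees (1.0 is 6 degrees). A call has 1 to 10 rows; each row is the pose to reach, as a shift and turn from the pose commanded when the call began, along the tool's axes at that moment; what a row does not reach only later rows make up. A row lasts 1/12 s, in which the tool goes at most 41.7 mm and 7.16 degrees, less where a joint would pass 70% of its speed; a pose out of reach is approached as far as the arm can. A call with a gripper value outside its range is refused whole. "claw" is the finger opening in m, from 0 to 0.0912, set as the call begins (left out, the last holds). The fingers move at their own pace and stop on an object; the grip force is fixed at half the most. Time passes only in rows, so rows that repeat a pose let the fingers close. It gives the time, the measured TCP pose, the force, the opening and the grip force at its end, in the units of the state.
- env.observe(): the state, without advancing time (a new reading comes with each control period).
- env.snapshot(name): name is "side" or "top"; returns (picture, depth): 420x560x3 uint8, blue, green, red; 420x560 float32, m along the optical axis (not along the pixel's ray), 0 where there is no reading.
- env.camera_params(name): a dict with "fx", "fy", "cx", "cy" (pixels), "cam_to_world" (4x4, takes a point from camera to world coordinates). Camera axes: x right, y up, looking along -z (the intrinsics and any distortion apply to the point x, -y, -z); pixel columns grow to the right and rows downward; lengths in m; the calibration is good to about 2 mm. A picture is of the moment at which its call begins. camera_params takes no time and is no camera call.
- env.finish_job(): hands the job in; it is judged then, once.
Trained networks look in the newest picture that a camera, given by its name, has taken for a name from the list of things; names that differ only in an ending like _2 or _b are one class to them, and where a whole thing is asked for, a point or a joint stands for the part that bears it (a point fixed in the world has none). Each returns a list of dicts, best first, with "confidence" (0 to 1); they miss things now and then, are a little off and sometimes report something else, mostly with a low value. They report only what shows in the picture. A call takes as long as a camera call.
- env.cut_out(camera, query): "mask" (420x560 bool, what is visible of it) and "pixel" ([row, column] in pixels, amid what is visible of it).
The state is a dict: "t": time; "joint_pos": joint angles; "qd": joint speeds; "joint_efforts": joint torques, N m; "position": TCP position; "orientation": TCP orientation; "contact_force": force on the tool from outside, world axes, zero at the start; "torque": the same for the moment, N m; "finger_gap": finger opening in m; "grip_force": force on a finger pad.
Only numpy, scipy, OpenCV 4.12 (cv2) and the standard library are available. Lean on these libraries where they do the work, as an engineer would, in place of code of your own. Each camera call takes 0.05 s, during which the arm holds its last target. There are 200 camera calls.

## Task

Start the induction hob under the wide shallow pan: with the tips of the closed fingers, lightly press its on/off key, then its function key, then its plus key, letting each key spring back before you press the next. Press no other key, do not touch the other hob, and leave the pans and everything else on the worktop where they stand. Finish with the hand clear.

Things in the scene. Friction and masses are not known exactly. Their poses are not given: they have to be found in the camera images.
- hob_pan: Countertop induction hob with the wide shallow open pan on it: steel case 320 wide (y), 400 deep (x), 90 mm high, black glass top, fixed to the worktop up to 0.2 rad askew, left or right of a second hob of the same make. Origin: centre of its underside; x points away from the cook (the robot is at its -x side), y to the cook's left, z up. More than 25 N on it is too hard.
- pan_panel (a point): Middle of hob_pan's control panel surface, at x -155, y 0, z 80 mm on the hob. The panel, 92 deep, runs along the hob's front edge and slopes 0.175 rad (10 deg) down to the cook. In one row along y on it, from the cook's left: timer, function, (display), minus, plus, on/off; grey keys 46 to 48 mm apart, 94 mm across the display. Axes as the hob's.
- hob_pot: The second hob, same make, same size and same origin and axes, with the tall lidded stockpot on it. Not to be touched.
- pan: Wide shallow open steel pan with two side loop handles, 224 across, 60 mm high, standing loose on the glass of hob_pan. Origin: centre of its underside, z up. Its near edge is at least 80 mm beyond the row of keys.
- stockpot: Tall lidded stockpot with two side loop handles, 204 across, 172 mm high with the lid's handle, standing loose on hob_pot. Origin: centre of its underside.
- salt_dish: Small white salt dish, 72 across, 34 mm high, on the worktop close in front of hob_pan. Origin: centre of its underside.
- shaker: Steel shaker, 56 across, 76 mm high, on the worktop close in front of hob_pot. Origin: centre of its underside.
- tongs: Steel tongs about 240 long, 60 wide, 22 mm high, lying on the worktop at the robot's left. Origin: about mid-length, on the worktop.
- turner: Turner with a black handle, 300 mm long, lying on the worktop at the robot's right. Origin: its underside.
- pan_onoff (a joint): Travel of the sprung on/off key of hob_pan in m, square to the panel: 0 up, 0.005 fully down; it answers at 0.0015 (3.3 N). It starts to give at 1.3 N, is fully down at 7.8 N and springs back when let go.
- pan_onoff_top (a point): Middle of the top of hob_pan's on/off key: the only round key, last on the cook's right (ring-and-stroke power pictogram); 25 mm across, top 6 mm proud of the panel, at y = -118 mm on the hob. Its z points out of the panel (10 deg from upright, leaning to the cook), its x up the slope away from the cook, its y to the cook's left. 
- pan_function (a joint): Travel of the sprung function key of hob_pan in m, square to the panel: 0 up, 0.005 fully down; it answers at 0.0015 (3.3 N). It starts to give at 1.3 N, is fully down at 7.8 N and springs back when let go.
- pan_function_top (a point): Middle of the top of hob_pan's function key: a square key, 2nd from the cook's left, between the timer key and the display (heat-wave pictogram); 23 x 23 mm, top 6 mm proud of the panel, at y = 70 mm on the hob. Its z points out of the panel (10 deg from upright, leaning to the cook), its x up the slope away from the cook, its y to the cook's left. 
- pan_plus (a joint): Travel of the sprung plus key of hob_pan in m, square to the panel: 0 up, 0.005 fully down; it answers at 0.0015 (3.3 N). It starts to give at 1.3 N, is fully down at 7.8 N and springs back when let go.
- pan_plus_top (a point): Middle of the top of hob_pan's plus key: a square key, 4th from the cook's left, between the minus key and the round on/off key (a plus sign); 23 x 23 mm, top 6 mm proud of the panel, at y = -70 mm on the hob. Its z points out of the panel (10 deg from upright, leaning to the cook), its x up the slope away from the cook, its y to the cook's left. 
- pan_minus (a joint): Travel of the sprung minus key of hob_pan in m, square to the panel: 0 up, 0.005 fully down; it answers at 0.0015 (3.3 N). It starts to give at 1.3 N, is fully down at 7.8 N and springs back when let go.
- pan_minus_top (a point): Middle of the top of hob_pan's minus key: a square key, 3rd from the cook's left, just right of the display (one short bar, a minus sign); 23 x 23 mm, top 6 mm proud of the panel, at y = -24 mm on the hob. Its z points out of the panel (10 deg from upright, leaning to the cook), its x up the slope away from the cook, its y to the cook's left. 
- pan_timer (a joint): Travel of the sprung timer key of hob_pan in m, square to the panel: 0 up, 0.005 fully down; it answers at 0.0015 (3.3 N). It starts to give at 1.3 N, is fully down at 7.8 N and springs back when let go.
- pan_timer_top (a point): Middle of the top of hob_pan's timer key: a square key, 1st from the cook's left (clock pictogram); 23 x 23 mm, top 6 mm proud of the panel, at y = 116 mm on the hob. Its z points out of the panel (10 deg from upright, leaning to the cook), its x up the slope away from the cook, its y to the cook's left. 

How it is judged:
On the way, in this order (a step that is already met when the one before it is completed fails the run):
1. the on/off key of the hob under the wide pan is pressed by the fingers at least 1.5 mm, the function and plus keys up (value of joint pan_onoff above 0.0015 m and contact force between the fingers and hob_pan above 0.3 N and value of joint each of pan_function, pan_plus below 0.001 m), for 0.04 s.
2. then its function key is pressed likewise, the on/off and plus keys up (value of joint pan_function above 0.0015 m and contact force between the fingers and hob_pan above 0.3 N and value of joint each of pan_onoff, pan_plus below 0.001 m), for 0.04 s.
3. then its plus key is pressed likewise, the on/off and function keys up (value of joint pan_plus above 0.0015 m and contact force between the fingers and hob_pan above 0.3 N and value of joint each of pan_onoff, pan_function below 0.001 m), for 0.04 s.
At the end, for the whole second after the job is handed in: On/off, function and plus keys of the hob under the wide pan have been pressed in that order (each at least 1.5 mm down by the fingers while the other two are up); now all five of its keys are up (within 1 mm), both pans stand within 10 mm and everything else within 20 mm of where they were (value of joint each of pan_onoff, pan_function, pan_plus, pan_minus, pan_timer below 0.001 m and distance of each of pan, stockpot from where it was at the start of the episode below 0.01 m and distance of each of salt_dish, shaker, tongs, turner from where it was at the start of the episode below 0.02 m and linear speed of each of pan, stockpot below 0.02 m/s); the robot touches nothing.
It fails at once if the minus or timer key of the wide pan's hob is pressed (1.5 mm) (value of joint any of pan_minus, pan_timer above 0.0015 m).
It fails at once if the robot pushes harder than 25 N on the hob (contact force between any of the fingers, the arm and hob_pan above 25 N).
It fails at once if the other hob is touched by the robot (contact force between any of the fingers, the arm and hob_pot above 0.5 N).
It fails at once if a pan is shifted or lifted more than 10 mm (distance of any of pan, stockpot from where it was at the start of the episode above 0.01 m).
It fails at once if something else on the worktop is shifted, lifted or carried more than 20 mm (distance of any of salt_dish, shaker, tongs, turner from where it was at the start of the episode above 0.02 m).
It also fails if it takes over 50 s, if anything falls off the work surface, if the arm or the gripper's body presses on something with over 40 N, if the wrist force passes 120 N, or if a joint passes its speed limit or range.

## Working session

There is one attempt and no reset: what is moved stays moved. The work goes in short steps, Python scripts to look and compute and a tool call to move; the robot and the scene stay as the last step left them, time stands still between calls to the robot, and variables do not carry over. Pictures are saved under pics/ and viewed, at most 10 in all, crops included, and the job is handed in when it is done.

Besides the shell and the picture viewer there is one more tool, called by a JSON object that holds its "name" and its "arguments". apply_moves: Moves the arm, as the interface text tells. Its arguments: {"type":"object","properties":{"moves":{"type":"array","items":{"type":"array","items":{"type":"number"}}},"claw":{"type":"number"}},"required":["moves"]}

```bash
mkdir -p pics; cat > h.py <<'E'
from cell import env
import numpy as np, cv2
def world(cam,rc,depth):
    p=env.camera_params(cam); r,c=np.asarray(rc,float).T; d=np.asarray(depth,float)
    P=np.c_[(c-p['cx'])/p['fx']*d,-(r-p['cy'])/p['fy']*d,-d,np.ones(len(d))]
    return (P@np.array(p['cam_to_world']).T)[:,:3]
E
python3 - <<'E'
from h import *
s=env.observe();print(s['t'],s['position'],s['orientation'],s['contact_force'],s['finger_gap'])
D={}
for c in('top','side'):
    im,d=env.snapshot(c);cv2.imwrite(f'pics/{c}0.png',im);np.save(f'{c}.npy',d)
    p=env.camera_params(c);print(c,p.keys(),p['fx'],np.round(p['cam_to_world'],3).tolist())
    for q in('hob_pan','pan','pan_onoff_top','pan_function_top','pan_plus_top','pan_minus_top','pan_timer_top','salt_dish','shaker'):
        for r in env.cut_out(c,q)[:2]:
            rc=np.argwhere(r['mask']); dd=d[rc[:,0],rc[:,1]]; k=dd>0
            w=world(c,rc[k],dd[k]) if k.any() else np.zeros((1,3))
            print(c,q,round(r['confidence'],2),np.round(r['pixel'],1),len(rc),np.round(np.median(w,0),4))
E
```

```text
0.0 [0.21774935 0.53158666 0.18784598] [-6.06793391e-01 -3.08205667e+00  2.63180523e-03] [-0.36577555 -0.17872977 -0.31199633] 0.09118345116806065
top dict_keys(['fx', 'fy', 'cx', 'cy', 'cam_to_world']) 432.2041122697476 [[0.01, 0.986, -0.168, 0.326], [-1.0, 0.01, 0.003, -0.017], [0.005, 0.168, 0.986, 1.423], [0.0, 0.0, 0.0, 1.0]]
top hob_pan 0.55 [198.1 202.5] 8175 [0.6101 0.2232 0.0863]
top hob_pan 0.52 [153. 343.] 4450 [ 0.7109 -0.2103  0.2297]
top pan 0.93 [148.7 192.2] 4374 [0.7651 0.2346 0.0964]
top pan 0.29 [226.8 444.5] 784 [ 0.5311 -0.5693  0.0047]
top pan_onoff_top 0.43 [220.6 229.5] 30 [0.5321 0.1227 0.0847]
top pan_function_top 0.53 [218.3 172.8] 37 [0.5378 0.3112 0.0848]
top pan_plus_top 0.37 [216.3 171.4] 37 [0.5396 0.3082 0.0849]
top pan_minus_top 0.39 [221.3 200.9] 49 [0.5364 0.2164 0.0855]
top pan_timer_top 0.51 [219.2 155.6] 45 [0.5414 0.355  0.0861]
top salt_dish 0.56 [256.5 216.9] 374 [0.4288 0.1677 0.0155]
side dict_keys(['fx', 'fy', 'cx', 'cy', 'cam_to_world']) 511.8787031940624 [[0.93, 0.233, -0.284, -0.002], [-0.368, 0.572, -0.733, -1.461], [-0.008, 0.786, 0.618, 1.302], [0.0, 0.0, 0.0, 1.0]]
side hob_pan 0.64 [176.8 269.6] 3521 [0.6083 0.1261 0.0827]
side pan 0.71 [150.5 295.9] 1809 [0.7666 0.2504 0.1095]
side salt_dish 0.6 [194.9 229.8] 161 [0.4368 0.1757 0.0221]
side shaker 0.88 [257.  258.7] 304 [ 0.4143 -0.2505  0.0544]
```

View pics/top0.png

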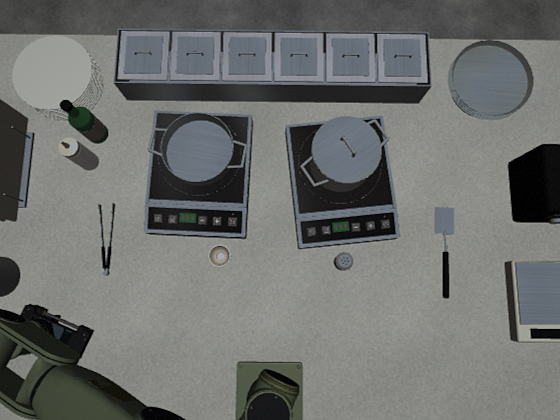

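View pics/side0.png

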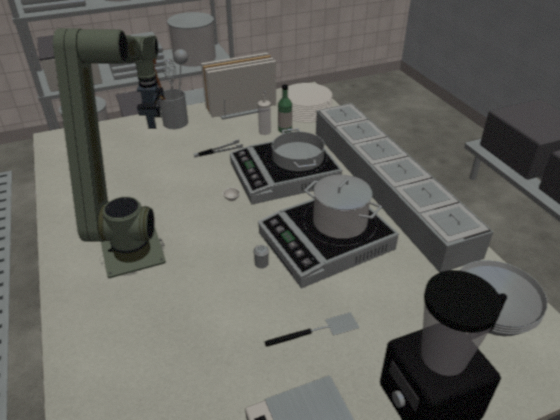

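The pan's hob is the left one (panel at about row 219, columns 150–245 in the top picture). The pot's hob is on the right, and the salt dish is at (256, 219). I'll zoom in on the panel next.

```bash
python3 - <<'E'
from h import *
im=cv2.imread('pics/top0.png')
c=im[195:245,140:255]; cv2.imwrite('pics/crop.png',cv2.resize(c,None,fx=6.9,fy=6.9,interpolation=cv2.INTER_CUBIC))
d=np.load('top.npy')
# hob mask outline: min area rect of glass top plane z~0.09
rc=np.argwhere(d>0); w=world('top',rc,d[d>0])
k=(w[:,2]>.045)&(w[:,2]<.12)&(w[:,0]>.42)&(w[:,0]<.95)&(w[:,1]>.02)&(w[:,1]<.46)
print(cv2.minAreaRect(w[k][:,:2].astype(np.float32)),k.sum())
g=cv2.cvtColor(im,cv2.COLOR_BGR2GRAY)
E
```

```text
((0.6923927664756775, 0.23338139057159424), (0.3211692273616791, 0.40257325768470764), 87.77080535888672) 11477
```

View pics/crop.png

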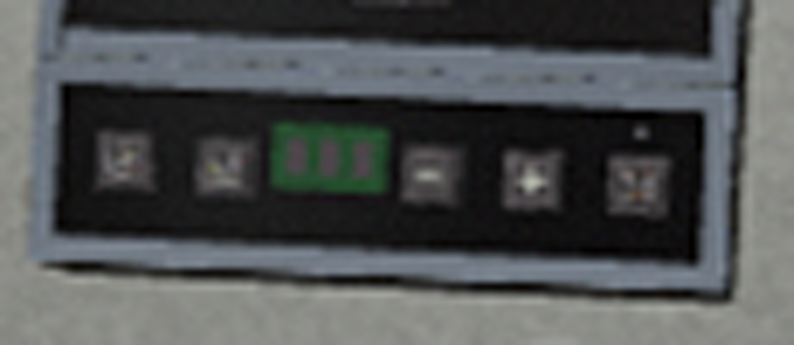

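The crop shows, left to right: timer (125,160), function (226,166), display, minus (431,176), plus (531,180) and on/off (638,186). I'll fit the hob pose from the keys and compare it with the case rectangle.

```bash
python3 - <<'E'
from h import *
im=cv2.imread('pics/top0.png');d=np.load('top.npy')
src=lambda a:(np.array(a)+.5)/6.9-.5
px=np.array([(125,160),(226,166),(431,176),(531,180),(638,186)],float)
g=cv2.cvtColor(cv2.imread('pics/crop.png'),cv2.COLOR_BGR2GRAY).astype(float)
ref=[]
for x,y in px.astype(int):
    s=g[y-45:y+45,x-45:x+45]; w=np.clip(s-40,0,45); Y,X=np.mgrid[y-45:y+45,x-45:x+45]
    ref.append(((w*X).sum()/w.sum(),(w*Y).sum()/w.sum()))
print(np.round(ref,1).tolist())
p=env.camera_params('top');T=np.array(p['cam_to_world'])
local=np.array([116,70,-24,-70,-118])/1000
xl=-.155-.006*np.sin(.175); zl=.080+.006*np.cos(.175)
for q in(px,np.array(ref)):
    rc=src(q)[:,::-1]+[195,140]
    a=world('top',rc,np.ones(5)); o=T[:3,3]; v=a-o
    P=o+v*((zl-o[2])/v[:,2])[:,None]
    A=np.polyfit(local,P[:,:2],1); u=A[0]; yaw=np.arctan2(-u[0],u[1])
    print(np.round(P,4).tolist(),'scale',np.hypot(*u),'yaw',yaw,'row mid',A[1], 'res',np.round(P[:,:2]-(np.outer(local,A[0])+A[1]),4).tolist())
    c=A[1]-xl*np.array([np.cos(yaw),np.sin(yaw)]);print('centre',c)
# depth: panel plane & glass height
yaw=-.039;c=np.array([.6924,.2334])
rc=np.argwhere(d>0); w=world('top',rc,d[d>0]); R=np.array([[np.cos(yaw),-np.sin(yaw)],[np.sin(yaw),np.cos(yaw)]])
l=(w[:,:2]-c)@R
k=(abs(l[:,1])<.155)&(l[:,0]>-.195)&(l[:,0]<-.115)
A,res,*_=np.linalg.lstsq(np.c_[l[k,0]+.155,np.ones(k.sum())],w[k,2],rcond=None);print('panel slope,z',A,k.sum())
print(np.linalg.norm(0))
from scipy.spatial.transform import Rotation as Ro
s=env.observe();print(np.round(Ro.from_rotvec(s['orientation']).as_matrix(),3).tolist())
# salt
k=(w[:,2]>.01)&(w[:,2]<.05)&(w[:,0]>.36)&(w[:,0]<.485)&(w[:,1]>.08)&(w[:,1]<.26)
print('salt',cv2.minEnclosingCircle(w[k][:,:2].astype(np.float32)),w[k,2].max())
E
```

```text
[[123.8, 159.7], [223.5, 167.1], [428.8, 173.5], [530.3, 179.4], [637.1, 183.2]]
[[0.5421, 0.3525, 0.0859], [0.5398, 0.3065, 0.0859], [0.5362, 0.2134, 0.0859], [0.5348, 0.168, 0.0859], [0.5326, 0.1194, 0.0859]] scale 0.9949819929983534 yaw -0.03968953673663778 row mid [0.53732059 0.23712981] res [[0.0002, 0.0], [-0.0003, -0.0002], [-0.0002, 0.0001], [0.0003, 0.0005], [-0.0001, -0.0004]]
centre [0.69324235 0.2309381 ]
[[0.5422, 0.353, 0.0859], [0.5393, 0.3077, 0.0859], [0.5373, 0.2145, 0.0859], [0.5351, 0.1683, 0.0859], [0.5339, 0.1198, 0.0859]] scale 0.996443918861708 yaw -0.034194786839213454 row mid [0.53774967 0.23784023] res [[0.0005, -0.0003], [-0.0008, 0.0001], [0.0004, 0.0005], [-0.0003, 0.0002], [0.0001, -0.0005]]
centre [0.6937031  0.23250536]
panel slope,z [0.17743939 0.08043138] 2533
0.0
[[-0.925, 0.379, 0.0], [0.379, 0.925, 0.0], [-0.0, 0.0, -1.0]]
salt ((0.41310107707977295, 0.17602017521858215), 0.05521674454212189) 0.03955043491513033
```

{"name": "apply_moves", "arguments": {"moves": [[-0.03,-0.0175,0.002,-0.4],[-0.06,-0.035,0.004,-0.8],[-0.09,-0.0525,0.006,-1.2],[-0.12,-0.07,0.008,-1.6],[-0.15,-0.0875,0.01,-2.0],[-0.18,-0.105,0.012,-2.4],[-0.21,-0.1225,0.014,-2.8],[-0.24,-0.14,0.016,-3.1],[-0.27,-0.1575,0.018,-3.36],[-0.3,-0.175,0.02,-3.36]], "claw": 0}}

```text
t: 1.83
position: [0.4301, 0.255, 0.1688]
orientation: [0.056, 3.141, 0.001]
contact_force: [0.9, 0.0, 0.7]
finger_gap: 0.0274
grip_force: 0.0
```

```bash
cat > go.py <<'E'
from h import *
import sys
from scipy.spatial.transform import Rotation as Ro
s=env.observe();R=Ro.from_rotvec(s['orientation']).as_matrix()
print(s['t'],np.round(s['position'],4),'f',np.round(s['contact_force'],2),s['finger_gap'],'yaxis',np.round(R[:,1],3),'z',np.round(R[:,2],3))
t=np.array([float(a) for a in sys.argv[1:4]]);print('tool shift',np.round(R.T@(t-s['position']),4))
E
python3 go.py .533 .1195 .125
```

```text
1.8333 [0.4301 0.255  0.1688] f [0.89 0.   0.73] 0.027439147525401414 yaxis [0.036 0.999 0.   ] z [ 0.001  0.    -1.   ]
tool shift [-0.1077 -0.1317  0.0438]
```

{"name": "apply_moves", "arguments": {"moves": [[-0.02,-0.025,0.004,0],[-0.04,-0.05,0.008,0],[-0.06,-0.075,0.014,0],[-0.08,-0.1,0.02,0],[-0.1,-0.12,0.026,0],[-0.108,-0.132,0.03,0],[-0.108,-0.132,0.03,0],[-0.108,-0.132,0.03,0]]}}

```text
t: 2.5
position: [0.5322, 0.1201, 0.1383]
orientation: [-0.061, -3.14, -0.001]
contact_force: [0.1, 0.8, 0.2]
finger_gap: 0.0005
grip_force: 0.0
```

```bash
python3 go.py .533 .1195 .100; python3 - <<'E'
from h import *
im,d=env.snapshot('side');cv2.imwrite('pics/s1.png',cv2.resize(im[120:220,190:330],None,fx=5.5,fy=5.5,interpolation=cv2.INTER_CUBIC))
E
```

```text
2.5 [0.5322 0.1201 0.1383] f [0.14 0.83 0.18] 0.0004751054045327523 yaxis [0.039 0.999 0.   ] z [-0.001  0.    -1.   ]
tool shift [-0.0009 -0.0006  0.0383]
```

View pics/s1.png

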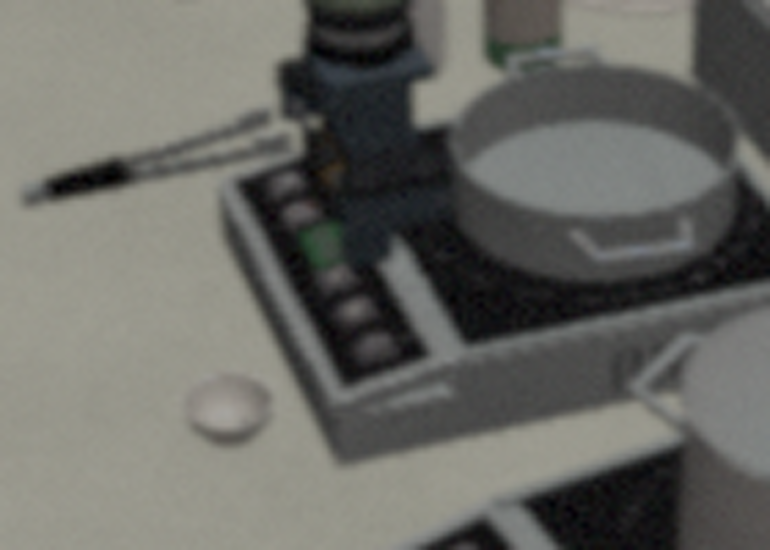

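The side view shows the closed fingertips at crop (365,255), above the panel, with the on/off key at (372,345). I'll check both against the side camera and lower the hand.

```bash
python3 - <<'E'
from h import *
p=env.camera_params('side');T=np.linalg.inv(np.array(p['cam_to_world']))
for P in([.532,.120,.138],[.533,.1195,.086],[.540,.307,.086],[.535,.1682,.086]):
    q=T@np.r_[P,1]; c=p['cx']+p['fx']*q[0]/-q[2]; r=p['cy']+p['fy']*q[1]/q[2]
    print(P,'crop',(c-190)*5.5,(r-120)*5.5)
E
```

```text
[0.532, 0.12, 0.138] crop 363.9498268772301 284.20895283541404
[0.533, 0.1195, 0.086] crop 367.67258829506125 342.5547946851932
[0.54, 0.307, 0.086] crop 294.2120985147785 209.62732832289444
[0.535, 0.1682, 0.086] crop 347.88385949462725 306.2774724279318
```

{"name": "apply_moves", "arguments": {"moves": [[0,0,0.01,0],[0,0,0.02,0],[0,0,0.03,0],[-0.001,-0.001,0.038,0],[-0.001,-0.001,0.038,0],[-0.001,-0.001,0.038,0],[-0.001,-0.001,0.038,0]]}}

```text
t: 3.13
position: [0.5334, 0.1197, 0.1007]
orientation: [0.058, 3.141, 0.0]
contact_force: [0.6, 0.5, 0.1]
finger_gap: 0.0004
grip_force: 0.0
```

{"name": "apply_moves", "arguments": {"moves": [[0,0,0.004,0],[0,0,0.008,0],[0,0,0.011,0],[0,0,0.013,0],[0,0,0.014,0],[0,0,0.014,0],[0,0,0.014,0]]}}

```text
t: 3.72
position: [0.5333, 0.1195, 0.0867]
orientation: [0.058, 3.141, 0.0]
contact_force: [-0.4, 0.3, 0.4]
finger_gap: 0.0003
grip_force: 0.0
```

{"name": "apply_moves", "arguments": {"moves": [[0,0,0.001,0],[0,0,0.001,0],[0,0,0.001,0]]}}

```text
t: 3.97
position: [0.5333, 0.1195, 0.0857]
orientation: [0.058, 3.141, 0.0]
contact_force: [0.2, -0.6, -0.5]
finger_gap: 0.0005
grip_force: 0.0
```

{"name": "apply_moves", "arguments": {"moves": [[0,0,0.001,0],[0,0,0.001,0],[0,0,0.001,0]]}}

```text
t: 4.22
position: [0.5332, 0.1195, 0.0846]
orientation: [-0.058, -3.141, -0.0]
contact_force: [0.3, -0.0, 0.5]
finger_gap: 0.0001
grip_force: 0.0
```

{"name": "apply_moves", "arguments": {"moves": [[0,0,0.001,0],[0,0,0.001,0],[0,0,0.001,0]]}}

```text
t: 4.47
position: [0.5332, 0.1195, 0.0836]
orientation: [-0.058, -3.141, -0.0]
contact_force: [0.5, 0.6, -0.3]
finger_gap: 0.0003
grip_force: 0.0
```

```bash
python3 go.py .533 .1195 .084; python3 - <<'E'
from h import *
im,d=env.snapshot('side');cv2.imwrite('pics/s2.png',cv2.resize(im[140:205,210:300],None,fx=8,fy=8,interpolation=cv2.INTER_CUBIC))
E
```

```text
4.4667 [0.5332 0.1195 0.0836] f [ 0.52  0.56 -0.26] 0.00025402230908840983 yaxis [0.037 0.999 0.   ] z [-0.  0. -1.]
tool shift [ 0.0002  0.     -0.0004]
```

View pics/s2.png

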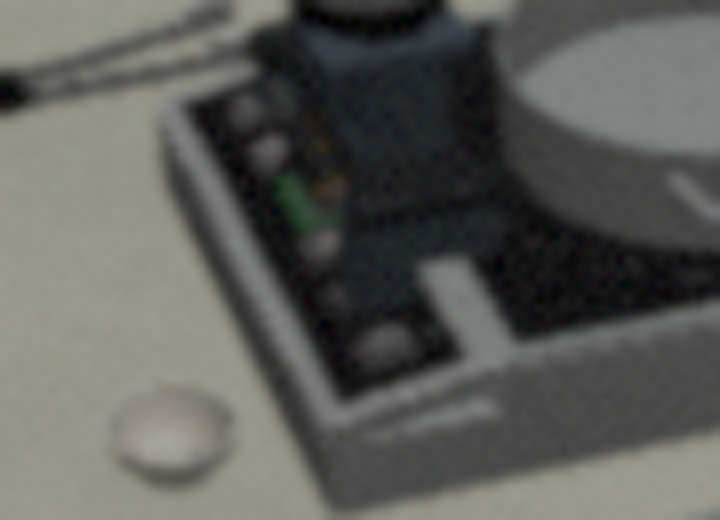

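The picture shows the on/off key at crop (385,345) still fully visible, with the visible finger bottom at (375,315). The tips seem higher or further back than the reported TCP. I'll measure them with depth.

```bash
python3 - <<'E'
from h import *
im,d=env.snapshot('side')
np.set_printoptions(linewidth=220,suppress=True)
for r in range(160,190,2):
    cs=np.arange(246,272,3); rc=np.c_[np.full(len(cs),r),cs]; w=world('side',rc,d[r,cs])
    print(r,' '.join('%d,%d,%d'%tuple(1000*v) for v in w))
im,d=env.snapshot('top')
rc=np.argwhere(d>0);w=world('top',rc,d[d>0])
E
```

```text
160 546,293,83 501,109,207 508,94,215 511,68,229 523,69,226 531,57,231 541,51,233 553,51,230 562,43,232
162 545,292,73 498,101,203 507,91,207 506,53,232 520,59,224 527,47,230 539,47,227 546,32,234 558,32,231
164 537,267,80 497,101,194 -2,-1461,1301 503,46,228 513,40,229 524,39,227 536,37,224 542,22,233 559,35,220
166 535,261,75 543,245,82 498,69,205 499,34,227 511,36,223 520,28,225 531,24,225 544,26,220 557,30,214
168 530,247,75 540,237,78 549,223,85 497,29,222 509,31,217 518,23,220 532,28,214 548,39,202 559,35,202
170 527,241,69 531,209,88 546,216,80 497,32,211 509,32,208 523,36,201 534,34,199 549,41,192 556,27,198
172 518,211,80 532,214,75 538,193,87 501,42,194 511,37,195 -2,-1461,1301 533,31,193 599,180,79 604,156,93
174 516,206,74 523,188,83 535,185,83 500,42,185 535,108,132 550,116,124 579,159,88 593,163,81 599,144,92
176 511,191,75 522,187,75 529,167,86 522,108,126 532,100,129 546,104,123 576,152,83 583,138,91 599,145,82
178 502,164,85 518,174,74 527,163,79 521,107,118 534,108,113 549,113,106 569,134,87 584,139,80 595,134,80
180 501,164,75 512,156,78 523,151,78 535,149,76 544,138,81 553,127,86 565,123,86 575,117,87 587,113,86
182 497,152,74 506,140,80 520,145,73 531,137,75 534,109,93 544,102,95 560,110,85 573,111,81 582,101,85
184 494,144,70 504,134,75 511,117,85 521,110,86 532,103,88 543,99,87 555,96,87 565,91,87 574,78,93
186 496,152,54 500,125,72 513,124,69 521,110,76 531,101,79 543,99,77 552,89,82 560,77,88 571,72,88
188 494,145,50 495,110,73 509,115,66 513,88,83 528,95,74 538,87,77 547,76,82 561,79,76 571,72,78
```

Depth puts the finger ends near z≈0.105 with x and y as intended, about 20 mm above the reported TCP. I'll keep lowering in small steps and watch the force.

{"name": "apply_moves", "arguments": {"moves": [[0,0,0.002,0],[0,0,0.004,0],[0,0,0.006,0],[0,0,0.006,0],[0,0,0.006,0]]}}

```text
t: 5.03
position: [0.5331, 0.1195, 0.0774]
orientation: [-0.058, -3.141, 0.0]
contact_force: [-0.1, -0.7, -0.1]
finger_gap: 0.0006
grip_force: 0.0
```

```bash
python3 go.py .533 .1195 .07; python3 - <<'E'
from h import *
im,d=env.snapshot('side')
np.save('s3.npy',d);cv2.imwrite('pics/s3full.png',im)
for r in range(174,192):
    cs=np.arange(252,268,3); rc=np.c_[np.full(len(cs),r),cs]; w=world('side',rc,d[r,cs])
    print(r,' '.join('%d,%d,%d'%tuple(1000*v) for v in w), im[r,cs].sum(1)//3)
E
```

```text
5.0333 [0.5331 0.1195 0.0774] f [-0.07 -0.67 -0.1 ] 0.000578338781012345 yaxis [ 0.037  0.999 -0.   ] z [-0. -0. -1.]
tool shift [0.0001 0.     0.0074]
174 538,193,77 499,38,188 511,39,184 520,30,188 582,168,81 589,153,89 [ 29  39  40  37  86 115]
175 533,179,82 498,37,185 513,43,176 546,104,127 574,146,93 592,160,79 [ 40  32  36  38 107 124]
176 529,167,86 522,108,127 536,112,120 546,106,122 574,146,87 586,145,85 [ 53  35  32  33 104 123]
177 530,171,78 523,112,118 534,106,120 545,102,119 572,142,86 582,135,88 [ 49  37  34  32  90 122]
178 528,164,78 521,105,119 533,106,115 545,102,115 571,138,84 581,131,86 [ 36  34  32  31  69 122]
179 526,161,76 522,110,111 535,111,106 545,103,109 567,128,87 577,122,88 [ 26  35  37  29  51 123]
180 525,159,72 520,105,110 534,109,103 553,128,85 565,123,86 576,118,85 [ 20  36  54  29  38 118]
181 522,149,75 533,142,76 539,124,87 554,130,79 565,123,80 577,121,79 [ 23  42  75  39  43 103]
182 517,135,80 527,125,84 539,123,82 549,115,85 560,112,84 569,100,90 [ 7 57 81 46 25 92]
183 516,132,78 526,122,81 531,102,94 546,106,87 558,106,84 568,96,88 [18 64 71 52 19 73]
184 517,135,71 525,121,78 534,110,83 545,106,82 557,103,81 566,93,85 [15 53 60 45 18 67]
185 514,128,71 522,114,78 533,106,81 544,103,80 555,98,80 564,87,85 [19 41 41 32 44 94]
186 511,117,74 519,103,81 532,104,77 540,91,84 551,86,85 563,85,82 [ 20  33  26  38  88 114]
187 509,112,73 518,102,78 530,99,76 539,89,81 552,88,78 559,74,86 [ 16  14  37  83 115  97]
188 508,109,71 516,97,77 527,93,77 536,80,83 550,83,77 560,76,79 [ 40  40  79 114 114  78]
189 504,98,74 515,95,73 528,94,70 538,86,73 549,82,73 561,81,70 [ 61  76 112 117  88  79]
190 503,96,71 514,91,71 523,79,77 537,83,71 547,75,73 559,74,70 [ 91 108 109  89  81  99]
191 500,88,73 510,80,75 523,82,70 533,74,72 547,77,67 561,79,61 [119 111  87  80 100 116]
```

{"name": "apply_moves", "arguments": {"moves": [[0,0,0.002,0],[0,0,0.004,0],[0,0,0.005,0],[0,0,0.005,0]]}}

```text
t: 5.42
position: [0.533, 0.1195, 0.0723]
orientation: [-0.058, -3.14, 0.0]
contact_force: [0.0, 0.8, -0.1]
finger_gap: 0.0008
grip_force: 0.0
```

{"name": "apply_moves", "arguments": {"moves": [[0,0,0.002,0],[0,0,0.002,0],[0,0,0.002,0]]}}

```text
t: 5.67
position: [0.5332, 0.1195, 0.0705]
orientation: [-0.058, -3.141, -0.0]
contact_force: [-0.2, -0.7, -0.5]
finger_gap: 0.0002
grip_force: 0.0
```

{"name": "apply_moves", "arguments": {"moves": [[0,0,0.0015,0],[0,0,0.0015,0],[0,0,0.0015,0]]}}

```text
t: 5.92
position: [0.5332, 0.1195, 0.0691]
orientation: [-0.058, -3.141, -0.0]
contact_force: [-0.5, 0.2, 0.3]
finger_gap: 0.0005
grip_force: 0.0
```

{"name": "apply_moves", "arguments": {"moves": [[0,0,0.0015,0],[0,0,0.0015,0],[0,0,0.0015,0]]}}

```text
t: 6.17
position: [0.5332, 0.1195, 0.0676]
orientation: [-0.058, -3.141, -0.0]
contact_force: [0.3, 0.4, -0.7]
finger_gap: 0.0001
grip_force: 0.0
```

```bash
python3 - <<'E'
from h import *
im,d=env.snapshot('side')
cv2.imwrite('pics/s4.png',cv2.resize(im[140:205,210:300],None,fx=8,fy=8,interpolation=cv2.INTER_CUBIC))
for r in range(176,190):
    cs=np.arange(252,266,3); rc=np.c_[np.full(len(cs),r),cs]; w=world('side',rc,d[r,cs])
    print(r,' '.join('%d,%d,%d'%tuple(1000*v) for v in w), im[r,cs].sum(1)//3)
E
```

```text
176 530,171,83 500,42,176 511,39,175 521,32,177 533,33,173 [46 30 36 37 75]
177 530,171,78 499,40,173 509,33,175 547,106,116 571,139,88 [47 35 34 28 82]
178 529,168,75 522,108,117 534,107,114 548,112,107 570,137,85 [37 31 34 32 68]
179 526,159,77 521,106,113 532,103,112 547,110,104 566,125,89 [32 31 31 33 48]
180 524,155,75 521,105,109 534,108,104 547,109,100 564,120,87 [19 36 31 31 38]
181 521,145,78 519,103,106 533,106,100 547,110,94 563,118,84 [18 30 41 31 42]
182 519,139,77 519,103,101 534,110,93 548,112,88 558,106,89 [12 41 60 45 26]
183 517,136,75 528,130,75 535,113,85 551,121,76 560,111,80 [16 55 61 54 15]
184 516,132,73 526,123,76 536,115,79 544,103,85 555,97,86 [21 50 60 43 22]
185 514,126,72 523,115,77 532,106,81 543,101,81 552,90,86 [ 9 44 45 32 48]
186 511,118,74 519,104,81 532,104,78 543,101,77 551,86,84 [23 31 31 41 88]
187 507,108,77 521,110,72 528,94,81 540,93,78 552,89,77 [ 27  24  36  84 115]
188 509,112,69 518,101,74 528,94,75 535,79,84 551,87,73 [ 33  32  79 115 114]
189 504,98,74 514,90,77 528,93,71 533,72,84 548,78,76 [ 56  75 110 118  91]
```

View pics/s4.png

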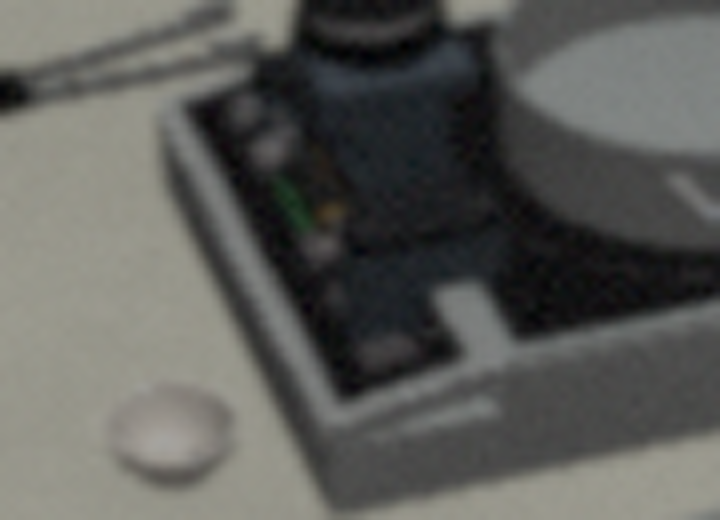

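The picture shows the finger bottom at about (385,330), just covering the top of the on/off key. Contact is close, so I'll take small steps.

{"name": "apply_moves", "arguments": {"moves": [[0,0,0.0015,0],[0,0,0.0015,0],[0,0,0.0015,0]]}}

```text
t: 6.47
position: [0.5332, 0.1195, 0.066]
orientation: [-0.058, -3.141, -0.0]
contact_force: [-0.6, 0.2, 0.1]
finger_gap: 0.0003
grip_force: 0.0
```

{"name": "apply_moves", "arguments": {"moves": [[0,0,0.0015,0],[0,0,0.0015,0],[0,0,0.0015,0]]}}

```text
t: 6.72
position: [0.5332, 0.1195, 0.0645]
orientation: [-0.058, -3.141, -0.0]
contact_force: [0.1, 0.6, -0.1]
finger_gap: 0.0003
grip_force: 0.0
```

{"name": "apply_moves", "arguments": {"moves": [[0,0,0.0015,0],[0,0,0.0015,0],[0,0,0.0015,0]]}}

```text
t: 6.97
position: [0.5333, 0.1195, 0.0631]
orientation: [-0.058, -3.141, -0.0]
contact_force: [-0.4, -0.7, -0.1]
finger_gap: 0.0005
grip_force: 0.0
```

{"name": "apply_moves", "arguments": {"moves": [[0,0,0.0015,0],[0,0,0.0015,0],[0,0,0.0015,0]]}}

```text
t: 7.22
position: [0.5335, 0.1195, 0.0619]
orientation: [0.058, 3.141, 0.0]
contact_force: [-0.3, -0.3, 1.1]
finger_gap: 0.0005
grip_force: 1.1
```

{"name": "apply_moves", "arguments": {"moves": [[0,0,0.0015,0],[0,0,0.0015,0],[0,0,0.0015,0]]}}

```text
t: 7.47
position: [0.5337, 0.1195, 0.0605]
orientation: [0.058, 3.14, 0.0]
contact_force: [0.6, -0.1, 3.2]
finger_gap: 0.0002
grip_force: 2.0
```

```bash
python3 - <<'E'
from h import *
s=env.observe();print(s['contact_force'],s['torque'])
im,d=env.snapshot('side')
for r in range(178,190):
    cs=np.arange(252,266,3); rc=np.c_[np.full(len(cs),r),cs]; w=world('side',rc,d[r,cs])
    print(r,' '.join('%d,%d,%d'%tuple(1000*v) for v in w), im[r,cs].sum(1)//3)
E
```

```text
[ 0.60155674 -0.13030637  3.16473794] [-0.02240289 -0.02140689 -0.04740611]
178 528,164,78 498,36,172 509,35,169 521,34,166 569,135,86 [40 32 30 36 59]
179 525,159,77 499,41,163 533,104,112 545,103,109 569,135,81 [30 35 34 30 51]
180 520,142,85 522,110,106 534,109,103 547,109,100 565,123,85 [22 33 30 34 42]
181 519,141,81 520,104,105 534,110,98 546,107,96 562,116,86 [21 33 35 30 38]
182 516,132,82 521,108,98 535,112,91 549,116,84 561,112,84 [21 34 35 36 25]
183 518,138,73 522,110,91 533,106,91 546,107,86 559,106,83 [18 33 42 44 11]
184 516,131,73 522,112,84 535,112,81 545,104,84 556,99,84 [16 41 56 42 21]
185 514,127,72 523,116,77 532,105,81 543,99,83 554,96,82 [21 40 45 32 47]
186 512,120,72 520,108,78 531,101,80 541,94,82 553,93,79 [21 30 26 39 87]
187 510,114,72 519,104,76 528,94,80 539,88,82 551,87,78 [ 20  21  36  84 116]
188 506,105,74 516,96,77 525,84,83 538,87,78 549,82,77 [ 36  37  80 117 112]
189 506,104,70 514,90,77 526,89,75 535,77,80 547,76,78 [ 59  74 111 118  88]
```

There is contact: 3.2 N at reported z 0.0605. I'll press about 1.2 mm further, hold, then lift.

{"name": "apply_moves", "arguments": {"moves": [[0,0,0.0012,0],[0,0,0.0012,0],[0,0,0.0012,0]]}}

```text
t: 7.77
position: [0.5339, 0.1195, 0.0593]
orientation: [0.058, 3.14, 0.0]
contact_force: [0.9, -0.4, 5.4]
finger_gap: 0.0004
grip_force: 2.8
```

{"name": "apply_moves", "arguments": {"moves": [[0,0,-0.006,0],[0,0,-0.014,0],[0,0,-0.022,0],[0,0,-0.022,0],[0,0,-0.022,0]]}}

```text
t: 8.18
position: [0.5334, 0.1196, 0.0814]
orientation: [0.058, 3.14, 0.0]
contact_force: [0.1, -0.6, -0.7]
finger_gap: 0.0006
grip_force: 0.0
```

```bash
python3 go.py .540 .3068 .0665
```

```text
8.1833 [0.5334 0.1196 0.0814] f [ 0.11 -0.6  -0.69] 0.0006131907787560911 yaxis [0.037 0.999 0.   ] z [ 0.001  0.    -1.   ]
tool shift [0.0003 0.1873 0.015 ]
```

{"name": "apply_moves", "arguments": {"moves": [[0,0.025,0,0],[0,0.055,0,0],[0,0.085,0,0],[0,0.115,0,0],[0,0.145,0,0],[0,0.17,0,0],[0,0.187,0,0],[0,0.187,0,0],[0,0.187,0.008,0],[0,0.187,0.008,0]]}}

```text
t: 9.02
position: [0.5389, 0.3047, 0.0711]
orientation: [-0.058, -3.138, 0.004]
contact_force: [-0.4, -1.3, -0.6]
finger_gap: 0.0005
grip_force: 0.0
```

{"name": "apply_moves", "arguments": {"moves": [[0,0,0.003,0],[0,0,0.006,0],[0,0,0.009,0],[0,0,0.009,0],[0,0,0.009,0]]}}

```text
t: 9.43
position: [0.5402, 0.3059, 0.0638]
orientation: [-0.059, -3.141, 0.0]
contact_force: [-0.3, -0.8, 0.7]
finger_gap: 0.0006
grip_force: 0.0
```

{"name": "apply_moves", "arguments": {"moves": [[0,0.001,0.0015,0],[0,0.001,0.0025,0],[0,0.001,0.0025,0]]}}

```text
t: 9.68
position: [0.5407, 0.3074, 0.0618]
orientation: [0.058, 3.14, 0.0]
contact_force: [0.6, -1.2, 1.6]
finger_gap: 0.0005
grip_force: 1.2
```

{"name": "apply_moves", "arguments": {"moves": [[0,0,0.001,0],[0,0,0.001,0],[0,0,0.001,0]]}}

```text
t: 9.93
position: [0.5408, 0.3074, 0.061]
orientation: [0.058, 3.14, 0.001]
contact_force: [1.1, -0.9, 2.6]
finger_gap: 0.0006
grip_force: 1.8
```

{"name": "apply_moves", "arguments": {"moves": [[0,0,0.0018,0],[0,0,0.0018,0],[0,0,0.0018,0]]}}

```text
t: 10.18
position: [0.5411, 0.3074, 0.0593]
orientation: [0.058, 3.139, 0.001]
contact_force: [1.6, -3.0, 5.6]
finger_gap: 0.0008
grip_force: 2.9
```

{"name": "apply_moves", "arguments": {"moves": [[0,0,-0.006,0],[0,0,-0.014,0],[0,0,-0.022,0],[0,0,-0.022,0],[0,0,-0.022,0]]}}

```text
t: 10.6
position: [0.5402, 0.3077, 0.0811]
orientation: [0.058, 3.141, 0.001]
contact_force: [0.7, 0.7, 0.6]
finger_gap: 0.0007
grip_force: 0.0
```

```bash
python3 go.py .535 .1685 .064
```

```text
10.6 [0.5402 0.3077 0.0811] f [0.71 0.72 0.56] 0.0006962958562236059 yaxis [0.037 0.999 0.001] z [ 0.     0.001 -1.   ]
tool shift [ 0.     -0.1393  0.017 ]
```

{"name": "apply_moves", "arguments": {"moves": [[0,-0.025,0,0],[0,-0.05,0,0],[0,-0.075,0,0],[0,-0.1,0,0],[0,-0.12,0,0],[0,-0.139,0,0],[0,-0.139,0,0],[0,-0.139,0,0],[0,-0.139,0.008,0],[0,-0.139,0.008,0]]}}

```text
t: 11.43
position: [0.5342, 0.1692, 0.0711]
orientation: [-0.057, -3.139, 0.0]
contact_force: [-1.3, -0.0, -0.8]
finger_gap: 0.0005
grip_force: 0.0
```

{"name": "apply_moves", "arguments": {"moves": [[0,0,0.003,0],[0,0,0.006,0],[0,0,0.009,0],[0,0,0.009,0],[0,0,0.009,0]]}}

```text
t: 11.85
position: [0.535, 0.1687, 0.0634]
orientation: [-0.058, -3.141, 0.0]
contact_force: [0.2, -1.1, -0.3]
finger_gap: 0.0004
grip_force: 0.0
```

{"name": "apply_moves", "arguments": {"moves": [[0,0,0.0012,0],[0,0,0.0025,0],[0,0,0.0025,0]]}}

```text
t: 12.1
position: [0.5355, 0.1686, 0.0615]
orientation: [0.058, 3.14, 0.001]
contact_force: [-0.4, 0.2, 2.6]
finger_gap: 0.0004
grip_force: 1.3
```

{"name": "apply_moves", "arguments": {"moves": [[0,0,0.001,0],[0,0,0.0015,0],[0,0,0.0015,0],[0,0,0.0015,0]]}}

```text
t: 12.43
position: [0.5357, 0.1686, 0.0601]
orientation: [0.058, 3.14, 0.001]
contact_force: [0.1, -0.0, 4.0]
finger_gap: 0.0001
grip_force: 2.3
```

{"name": "apply_moves", "arguments": {"moves": [[0,0,0.001,0],[0,0,0.001,0],[0,0,0.001,0]]}}

```text
t: 12.68
position: [0.5358, 0.1686, 0.0592]
orientation: [0.058, 3.139, 0.001]
contact_force: [0.1, -0.1, 5.6]
finger_gap: 0.0003
grip_force: 2.9
```

{"name": "apply_moves", "arguments": {"moves": [[0,0,-0.008,0],[0,0,-0.02,0],[0,0,-0.04,0],[0,0,-0.06,0],[0,0,-0.08,0],[0,0,-0.1,0],[0,0,-0.1,0],[0,0,-0.1,0]]}}

```text
t: 13.35
position: [0.5349, 0.1684, 0.159]
orientation: [0.058, 3.141, 0.0]
contact_force: [-1.1, 0.2, -0.5]
finger_gap: 0.0007
grip_force: 0.0
```

```bash
python3 go.py .5 .2 .15; python3 - <<'E'
from h import *
im,d=env.snapshot('side');cv2.imwrite('pics/s5.png',im)
E
```

```text
13.35 [0.5349 0.1684 0.159 ] f [-1.07  0.16 -0.45] 0.0007142975458026574 yaxis [0.037 0.999 0.   ] z [ 0.001  0.    -1.   ]
tool shift [0.0361 0.0303 0.009 ]
```

View pics/s5.png

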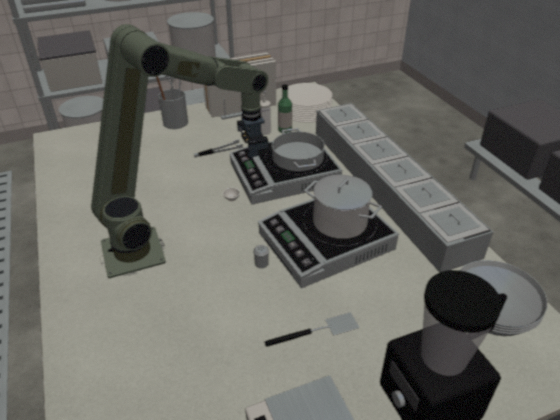

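The hand is clear at about (255,140), and the pans, salt dish (231,194) and shaker (261,257) all stand where they were.

```bash
python3 -c "
from cell import env
print(env.finish_job())"
```

```text
the job is handed in; nothing more can be done
None
```

I pressed the on/off, function and plus keys of the wide pan's hob in that order, each at about 5.5 N and let up before the next. The hand finished clear and I handed the job in; no verdict came back.

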